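Level a dissolution paddle in its V-block clamp

TASK

Set the dissolution paddle level for checking: back the V-block's clamp screw off only until the shaft just turns freely, its tip no more than about a millimetre clear of the shaft, turn the paddle until its blade lies level, then retighten the screw to a firm but moderate grip. Leave everything else on the bench where it is.

Things in the scene. Friction and masses are not known exactly. Their poses are not given: they have to be found in the camera images.
- vblock: steel V-block 60 x 70 x 60 mm (across the V, along the V, height) standing on the granite plate; fixed. Origin at the centre of its underside; z up, y along the V and the shaft (towards the blade), x across the V
- stirrup: blue clamp frame over the block's middle (origin as the block's): 82 mm across x, 20 mm along y, bridge top 92 mm above the block's underside; does not move. The clamp is springy: 0.4, 0.9 and 1.9 rad past the screw's first contact it presses with 13, 37 and 90 N. It is found tightened by an unknown 0.45 to 2.65 rad (15 to 130 N); the wing's heading at first contact differs
- screw: orange wing screw of the clamp, upright over the block's middle. Wing: bar 46 mm long (its x), 9 mm thick (its y), 20 mm high, white mark near its +x end; origin at the wing's centre, 114 to 117 mm above the block's underside; 14 mm free between wing and bridge but for a 16 mm hub. z up. Clockwise from above tightens and feeds the whole screw down 1 mm per radian (6.3 mm a turn)
- screw_tip (a point): underside of the screw's flat brass tip (18 mm disc), on its axis, 55 mm below the wing's centre; 61 mm above the block's underside at first contact, up to 2.7 mm lower when tight. The wing turns with 0.03 Nm when free, stiffer when pressing: at rest after a small loosening turn it shows 0.03 Nm plus 0.0033 Nm per newton of clamping. Firm is about 55 N (40 to 90 is good), 1.25 rad past contact
- paddle: stainless dissolution paddle in the V: 10 mm shaft along its y, black coupling 92 mm behind the origin. Origin on the shaft's axis over the block's middle, 56 mm above the block's underside. It can only turn about the shaft. x lies along the blade's width, z square to the blade's flat. Starts 29 to 90 degrees off level, either edge raised; level means the blade flat, either face up
- blade (a point): centre of the flat blade, on the shaft's axis, 105 mm from the paddle's origin along y. The blade is 4 mm thick and reaches 99 to 118 mm from the paddle's origin along y, 74 mm wide at 99 (37 mm either side, along the paddle's x), rounding to 42 mm at 118. Screw loose: turns under about 1 N at the blade's edge and stays where left; clamped: it gives only slowly under several newtons
- indicator: dial indicator on a red magnetic base 50 x 45 x 50 mm with a post, 160 mm tall in all, on the plate; leave alone. Origin at the centre of the base's underside; the dial hangs 45 mm along -y
- basket: small steel basket, a cup 25 mm in diameter and 37 mm high standing on the plate; leave alone. Origin at the centre of its underside
- lid: black vessel lid, disc of 136 mm diameter with a round knob, 23 mm high, lying on the bench; leave alone. Origin at the centre of its underside
- spare_paddle: second paddle lying on the bench, 215 mm long with a 74 mm blade; leave alone. Origin on the bench under its middle
- beaker: glass beaker 72 mm wide and 95 mm high; leave alone. Origin at the centre of its underside
- bottle: amber bottle 60 mm wide and 125 mm high; leave alone. Origin at the centre of its underside
- driver: screwdriver with a green handle, 160 mm long, lying on the bench; leave alone
- tag: yellow folded marker 50 mm long and 30 mm high; leave alone
- plate: black granite surface plate 300 x 450 x 50 mm under the V-block; fixed, origin at the centre of its underside

How it is judged:
By the outcome, as a careful person would: the job done as asked, in the order asked, and still so for the second after the job is handed in, with the robot touching nothing.
It also fails if it takes over 72 s, if anything falls off the work surface, if the arm or the gripper's body presses on something with over 40 N, if the wrist force passes 120 N, or if a joint passes its speed limit or range.

ROBOT

A 6-joint arm with a two-finger parallel gripper is mounted at the origin on the work surface. World frame = base frame: x ahead of the robot, y to its left, z up, the work surface at z = 0. Lengths are in mm, angles in rad, forces in N, time in s.
With the tool pointing down it reaches from about 350 to 875 mm from the base axis. Payload 4.2 kg.
Tool frame: the origin (TCP) lies on the centre line of the jaws, within the pads' length; the fingertips stand 14 mm ahead of it and the grasp point (between the pads) lies 5 mm behind it; z points along the fingers, y is the line along which they close (so a half turn about z gives the same grasp; the last joint's range is limited). The gripper opens to 87 mm and grips with 3 to 60 N. Pads are 19 mm wide; open, the fingers measure 117 mm over their backs; the gripper's body (75 mm by 190 mm) begins 51 mm behind the grasp point.
Start: joints at [-0.911, 0.385, 0.008, 0, -1.194, -0.259], TCP at [243.86, -575.44, 236.55] pointing down, gripper open.
Joint ranges: [-3.14, 3.14], [-1.21, 2.06], [-1.07, 1.41], [-3.16, 2.05], [-2.99, -0.16], [-3.1, 3.1]. Speed limits (rad/s): [2.79, 2.79, 3.14, 3.14, 3.14, 3.14].

INTERFACE

Orientations are given as a unit quaternion [w, x, y, z].
In Python, from workcell import robot gives the robot as it stands. Calls block until the motion is done:
- robot.move_pose(position, orientation): joint-space move of the TCP to a pose.
- robot.move_l(position, frame=None, max_speed=150, force_limit=None): straight line of the TCP; frame=None keeps the orientation; max_speed is the mean speed in mm/s. With force_limit (N) it stops when the force on the tool has changed by that much, and returns True; else False.
- robot.goto_joints(angles): joint-space move.
- robot.move_gripper(opening, effort=None): finger opening in mm; effort is the grip in N (None keeps the last); returns when the fingers have stopped.
- robot.wait(seconds).
- robot.ik(position, orientation): joint angles nearest the present ones, or None.
- robot.get_state(): the state.
- robot.capture(name): name is "scene" or "top" or "wrist"; returns a dict with "pixels" (384x512x3 uint8, red, green, blue), "vertical_fov" (degrees; the focal length in pixels is half the picture's height over the tangent of half this angle, whatever the lens; pixels are square), "cx", "cy" (the principal point, pixels), "origin" and "orientation" of the camera in the world; the wrist camera has in their place "tool_from_camera" (4x4, takes a point from camera to tool coordinates, whose origin is the TCP and whose axes are the flange's). Camera axes: x right, y up, looking along -z (the intrinsics and any distortion apply to the point x, -y, -z); pixel columns grow to the right and rows downward; lengths in mm; the calibration is good to about 2 mm. A picture is of the moment at which its call begins: read the wrist's pose just before it. There is no depth.
A pose or a line that the arm cannot do raises robot.PlanningError and nothing moves.
- robot.finish_job(): hands the job in; it is judged then, once.
Trained networks look in the newest picture that a camera, given by its name, has taken for a name from the list of things; names that differ only in an ending like _2 or _b are one class to them, and where a whole thing is asked for, a point or a joint stands for the part that bears it (a point fixed in the world has none). Each returns a list of dicts, best first, with "confidence" (0 to 1); they miss things now and then, are a little off and sometimes report something else, mostly with a low value. They report only what shows in the picture. A call takes as long as a camera call.
- robot.look_for(camera, thing): "point" ([column, row] in pixels, amid what is visible of it).
- robot.pinpoint(camera, thing): "point" ([column, row] in pixels: a listed point, or the origin of a listed thing).
The state is a dict: "clock": time; "joints": joint angles; "qd": joint speeds; "joint_torque": joint torques, N m; "ee_pos": TCP position; "tcp_rot": TCP orientation; "wrist_force": force on the tool from outside, world axes, zero at the start; "torque": the same for the moment, N m; "finger_gap": finger opening in mm; "finger_force": force on a finger pad.
Only numpy, scipy, OpenCV 4.12 (cv2) and the standard library are available. Lean on these libraries where they do the work, as an engineer would, in place of code of your own. Each camera call takes 0.05 s, during which the arm holds its last target. There are 200 camera calls.

## Working session

There is one attempt and no reset: what is moved stays moved. The work goes in short steps, each a Python script; the robot and the scene stay as the last script left them, time stands still between calls to the robot, and variables do not carry over. Pictures are saved under pics/ and viewed, at most 10 in all, crops included, and the job is handed in when it is done.

```bash
mkdir -p pics; ls; cat > h.py <<'E'
import numpy as np, cv2
from scipy.spatial.transform import Rotation as R
from workcell import robot
def q2R(q): return R.from_quat([q[1],q[2],q[3],q[0]])
def Rq(r): x,y,z,w=r.as_quat(); return [w,x,y,z]
def cap(name,fn=None):
    s=robot.get_state(); c=robot.capture(name); c['s']=s
    if fn: cv2.imwrite('pics/'+fn,np.ascontiguousarray(c['pixels'][:,:,::-1]))
    if 'tool_from_camera' in c:
        T=np.array(c['tool_from_camera']); r=q2R(s['tcp_rot']).as_matrix()
        c['o']=np.array(s['ee_pos'])+r@T[:3,3]; c['R']=r@T[:3,:3]
    else:
        c['o']=np.array(c['origin']); c['R']=q2R(c['orientation']).as_matrix()
    c['f']=192/np.tan(np.radians(c['vertical_fov'])/2)
    return c
def ray(c,p):
    f=c['f'];K=np.array([[f,0,c['cx']],[0,f,c['cy']],[0,0,1]])
    d=c.get('distortion'); 
    u=cv2.undistortPoints(np.array([[p]],float),K,None if d is None else np.array(d,float))[0,0]
    v=c['R']@np.array([u[0],-u[1],-1]); return v/np.linalg.norm(v)
def atz(c,p,z):
    v=ray(c,p); return c['o']+v*(z-c['o'][2])/v[2]
def proj(c,X):
    x=c['R'].T@(np.array(X)-c['o']); return [c['cx']+c['f']*x[0]/-x[2], c['cy']-c['f']*x[1]/-x[2]]
def tri(cs,ps):
    A=np.zeros((3,3));b=np.zeros(3)
    for c,p in zip(cs,ps):
        v=ray(c,p);P=np.eye(3)-np.outer(v,v);A+=P;b+=P@c['o']
    return np.linalg.solve(A,b)
E
python3 - <<'E'
from h import *
for n in ['scene','top']:
    c=cap(n,n+'0.png')
    print(n,{k:v for k,v in c.items() if k not in('pixels','s')})
    for t in ['vblock','screw','screw_tip','paddle','blade','stirrup','indicator','basket']:
        r=robot.pinpoint(n,t)
        print(t,[(np.round(x['point']),round(x['confidence'],2)) for x in r[:2]])
print(robot.get_state())
E
```

```text
pics
scene {'vertical_fov': 51.901520986515365, 'cx': 260.366674340264, 'cy': 183.70088084219685, 'origin': array([ 868.29058711,  572.1343114 , 1142.20420374]), 'orientation': array([0.25414617, 0.08582713, 0.27972347, 0.921845  ]), 'o': array([ 868.29058711,  572.1343114 , 1142.20420374]), 'R': array([[-0.85608685, -0.42055103,  0.30041992],
       [ 0.51658248, -0.714329  ,  0.47209809],
       [ 0.01605733,  0.55934864,  0.82877697]]), 'f': np.float64(394.5184879559686)}
vblock [(array([254., 212.]), 0.77), (array([244., 212.]), 0.32)]
screw [(array([280., 223.]), 0.56), (array([254., 191.]), 0.55)]
screw_tip [(array([255., 202.]), 0.39)]
paddle [(array([252., 203.]), 0.71)]
blade [(array([280., 223.]), 0.82), (array([236., 152.]), 0.55)]
stirrup [(array([252., 217.]), 0.89)]
indicator []
basket [(array([235., 151.]), 0.48)]
top {'vertical_fov': 43.487210039412936, 'cx': 247.94778890210725, 'cy': 197.65194368497725, 'origin': array([ 278.81561061,  -13.73222073, 1442.57669415]), 'orientation': array([ 0.71440928,  0.06288174, -0.05307242, -0.69487307]), 'o': array([ 278.81561061,
[... 662 characters left out ...]
ray([-9.11377917e-01,  3.84686487e-01,  7.88231359e-03, -3.25531785e-05,
       -1.19401129e+00, -2.58589909e-01]), 'qd': array([ 7.64237630e-05, -2.68303792e-03,  1.71119236e-03, -1.61777402e-03,
       -2.65405775e-04,  4.15744131e-04]), 'joint_torque': array([ 3.06805111e-05, -3.90456140e+01,  1.87620860e+01,  4.22429323e+00,
        1.54948072e-02, -1.04187089e-05]), 'ee_pos': array([ 243.87095856, -575.41832804,  236.54646746]), 'tcp_rot': array([ 9.32885318e-06, -1.99069438e-01,  9.79985387e-01,  1.52836470e-05]), 'wrist_force': array([-0.46829322,  0.40723876, -0.15682626]), 'torque': array([-0.02692551, -0.03302393,  0.0328858 ]), 'finger_force': 0.0, 'finger_gap': 86.97238655991929}
```

```bash
python3 - <<'E'
import cv2,numpy as np
a=cv2.imread('pics/scene0.png')[100:290,150:390];b=cv2.imread('pics/top0.png')[90:300,90:370]
a=cv2.resize(a,(400,316),interpolation=3);b=cv2.resize(b,(400,300),interpolation=3)
c=np.zeros((316,800,3),np.uint8);c[:,:400]=a;c[:300,400:]=b
cv2.imwrite('pics/m0.png',c)
E
python3 - <<'E'
import sys;sys.path.insert(0,'.')
import os;os.chdir('.')
from h import *
s=cap('scene');t=cap('top')
for k,a,b in [('vblock',(254,212),(241,184)),('screw',(254,191),(241,174)),('paddle',(252,203),(239,179)),('blade',(280,223),(204,190)),('stirrup',(252,217),(240,183)),('basket',(235,151),(319,208))]: print(k,tri([s,t],[a,b]).round())
print([k for k in s])
E
```

```text
vblock [548.  32.  51.]
screw [550.  30. 174.]
paddle [553.  34. 112.]
blade [517. 133. 110.]
stirrup [556.  35.  30.]
basket [ 483. -198.   70.]
['pixels', 'vertical_fov', 'cx', 'cy', 'origin', 'orientation', 's', 'o', 'R', 'f']
```

View pics/m0.png

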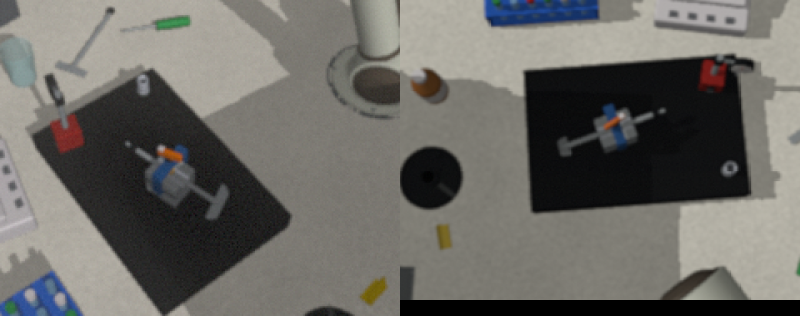

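The wing, V-block and blade sit near (550,31), with the shaft heading about 108°. Next I'll take a close look with the wrist camera.

```bash
python3 - <<'E'
from h import *
c=cap('wrist'); T=np.array(c['tool_from_camera']); print(T.round(3),c['vertical_fov'])
down=R.from_quat([1,0,0,0])  # tool z down
def pose(yaw): return R.from_euler('z',yaw)*down
yaw=np.radians(108); r=pose(yaw).as_matrix()
o=r@T[:3,3]; ax=-(r@T[:3,2]); print(o,ax)
z=340; tgt=np.array([540,60,140.])
h=z+o[2]-140; off=o+ax*(h/-ax[2]); p=[tgt[0]-off[0],tgt[1]-off[1],z]; print(p)
for y in (18,108,198,288):
    q=robot.ik([550,31,300],Rq(pose(np.radians(y)))); print(y,None if q is None else np.round(q,2))
robot.move_pose(p,Rq(pose(yaw)))
c=cap('wrist','w1.png')
for t in ['screw','paddle','blade','vblock','stirrup','screw_tip']:
    for x in robot.pinpoint('wrist',t)[:2]: print(t,np.round(x['point']),round(x['confidence'],2),atz(c,x['point'],{'screw':166,'vblock':50,'stirrup':50}.get(t,106)).round(1))
print(c['s']['clock'],c['s']['joints'].round(2),c['s']['ee_pos'].round(1),c['s']['torque'],c['o'],c['f'])
E
```

```text
[[-0.00000e+00  9.54000e-01  3.00000e-01  8.28140e+01]
 [ 1.00000e+00  0.00000e+00  0.00000e+00 -7.30000e-02]
 [ 0.00000e+00  3.00000e-01 -9.54000e-01 -1.48983e+02]
 [ 0.00000e+00  0.00000e+00  0.00000e+00  1.00000e+00]] 68.78172598245867
[-25.6598268   78.73796506 148.98346737] [ 0.09246194 -0.28545316 -0.95392205]
[np.float64(531.833488415964), np.float64(85.69240651641336), 340]
18 [ 0.35  0.22 -0.07  0.   -1.28  1.53]
108 None
198 [ 0.35  0.22 -0.07  0.   -1.28 -1.61]
288 [ 0.35  0.22 -0.07  0.   -1.28 -0.04]
screw [256. 225.] 0.89 [554.1  27.8 166. ]
paddle [260. 206.] 0.75 [559.3  32.8 106. ]
blade [248. 134.] 0.78 [511.3 125.6 106. ]
vblock [256. 196.] 0.56 [555.9  29.   50. ]
stirrup [258. 194.] 0.77 [557.4  31.9  50. ]
stirrup [256. 205.] 0.3 [561.4  13.3  50. ]
screw_tip [258. 205.] 0.93 [556.5  33.3 106. ]
3.7917 [ 0.46  0.18 -0.02  0.   -1.37  2.99] [531.9  85.3 339.9] [-0.18160735 -0.01230576  0.00737044] [506.36726443 163.94913811 488.90652513] 280.50487617126703
```

View pics/w1.png

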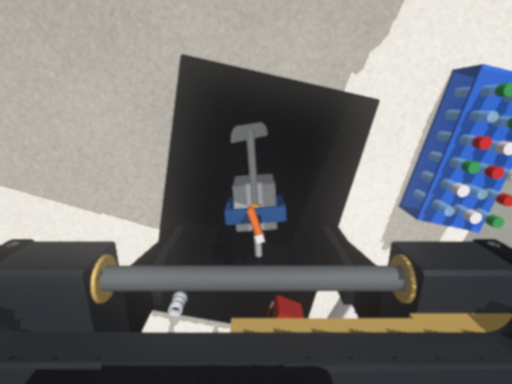

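```bash
python3 - <<'E'
from h import *
c=cap('wrist')
im=cv2.cvtColor(c['pixels'],cv2.COLOR_RGB2HSV)
roi=np.zeros(im.shape[:2],bool);roi[190:260,220:300]=1
m=((im[...,0]<16)&(im[...,1]>140)&(im[...,2]>90)&roi)
w=((im[...,1]<60)&(im[...,2]>190)&roi)
for n,k in(('or',m),('wh',w)):
    ys,xs=np.nonzero(k);print(n,len(xs))
    P=np.array([atz(c,(x,y),176)[:2] for x,y in zip(xs,ys)])
    mu=P.mean(0);u,s,v=np.linalg.svd(P-mu);pr=(P-mu)@v[0]
    print(mu,np.degrees(np.arctan2(v[0][1],v[0][0])),pr.min(),pr.max(),np.ptp((P-mu)@v[1]))
a=cv2.imread('pics/w1.png')[110:260,200:310]
cv2.imwrite('pics/w1z.png',cv2.resize(a,None,fx=4,fy=4,interpolation=cv2.INTER_CUBIC))
E
```

```text
or 217
[549.00626914  36.92420028] -56.16375840519941 -19.847529577364863 18.211210527988506 10.948798912000385
wh 57
[562.45871203  15.73775647] -87.14972289011266 -5.853369210362434 6.276983167937723 10.617829766289464
```

View pics/w1z.png

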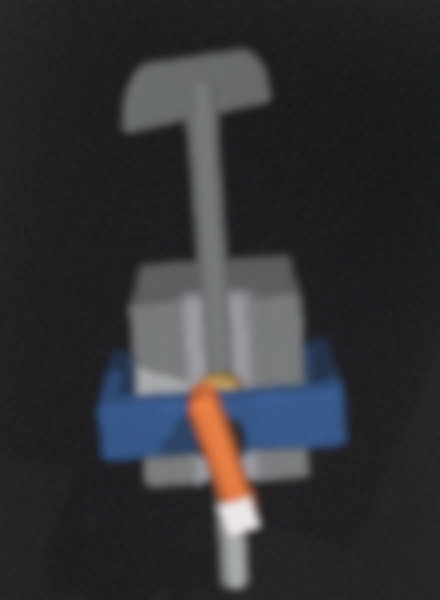

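```bash
cat >> h.py <<'E'
down=R.from_quat([1,0,0,0])
def pose(yawdeg): return R.from_euler('z',np.radians(yawdeg))*down
def goj(pos,yawdeg,half=0):
    "ik at yaw, then J6 += half*pi"
    q=robot.ik(pos,Rq(pose(yawdeg)));q=np.array(q);q[5]+=half*np.pi;robot.goto_joints(q.tolist());return q
def blob(c,z,lo=0,hi=16,roi=None):
    im=cv2.cvtColor(c['pixels'],cv2.COLOR_RGB2HSV)
    m=(im[...,0]<hi)&(im[...,1]>140)&(im[...,2]>90)
    if roi: 
        k=np.zeros_like(m);k[roi[1]:roi[3],roi[0]:roi[2]]=1;m&=k
    return m
E
python3 - <<'E'
from h import *
from scipy.optimize import least_squares
c=cap('wrist')
def f(p):
    x,y,yaw,th=p; d=np.array([-np.sin(yaw),np.cos(yaw),0]); e=np.array([np.cos(yaw),np.sin(yaw),0]); o=np.array([x,y,106.])
    w=e*np.cos(th)+np.array([0,0,1])*np.sin(th)
    r=[]
    for s,px in ((-37,(230.5,142.5)),(37,(267.5,135))):
        r+=list(np.array(proj(c,o+99*d+s*w))-px)
    for px in ((250.75,135),(254.5,192.5),(259,250)):
        P=atz(c,px,106)-o; r.append((P@e)/1.4)
    return r
for t0 in (-1,1): 
    s=least_squares(f,[552,31,np.radians(18),t0]);print(s.x[:2],np.degrees(s.x[2:]),s.cost)
q=goj([552,31,240],-57,-1);print(q.round(2))
c=cap('wrist','w2.png')
for t in ['screw','screw_tip','paddle']:
    for x in robot.pinpoint('wrist',t)[:2]: print(t,np.round(x['point']),round(x['confidence'],2),atz(c,x['point'],{'screw':165.5}.get(t,106)).round(1))
print(c['s']['clock'],c['s']['joints'].round(2),c['s']['ee_pos'].round(1),c['s']['torque'],c['s']['wrist_force'])
E
```

```text
[554.38641774  29.44194487] [ 22.20143971 -48.08958455] 0.18632467541239414
[554.28547525  29.75594422] [23.8514493  44.09532715] 21.267265466331764
[ 0.35  0.26 -0.17  0.   -1.15 -2.91]
screw [256. 212.] 0.79 [557.4  27.6 165.5]
screw_tip [252. 189.] 0.78 [552.8  28.8 106. ]
paddle [256. 187.] 0.81 [554.8  32.  106. ]
9.0917 [ 0.35  0.26 -0.17  0.   -1.15 -2.91] [552.  31. 240.] [-0.10061276 -0.04348378 -0.00651008] [ 0.03849093  0.09552627 -1.01519206]
```

View pics/w2.png

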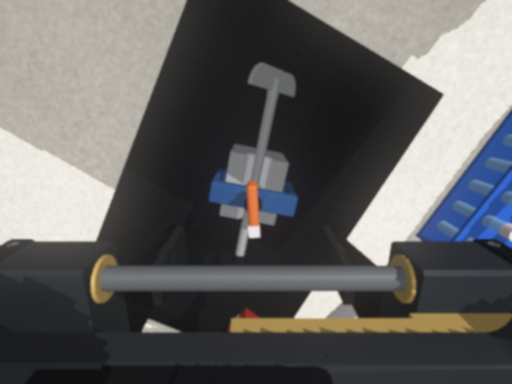

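```bash
python3 - <<'E'
from h import *
c=cap('wrist')
for z in (175,165): print(z,[atz(c,p,z).round(1) for p in ((252,183),(254.5,237))],c['cx'])
a,b=atz(c,(252,183),175),atz(c,(254.5,236),175); print((a+b)/2,np.degrees(np.arctan2(*(b-a)[:2][::-1])),np.linalg.norm(b-a))
# shaft line in this view
u,v=atz(c,(241,250),106),atz(c,(271,110),106);print(u,v,np.degrees(np.arctan2(*(v-u)[:2][::-1])))
n=np.array([-(v-u)[1],(v-u)[0]])/np.linalg.norm((v-u)[:2]);print('offset of (552,30) from shaft',(np.array([552,30])-u[:2])@n,n)
E
```

```text
175 [array([538.8,  50. , 175. ]), array([566.2,  11.5, 175. ])] 252.89136416976405
165 [array([540.3,  47.6, 165. ]), array([569. ,   7.4, 165. ])] 252.89136416976405
[552.27894109  31.12766076 175.        ] -54.4737492300392 46.28998317669507
[581.41316128 -39.01582358 106.        ] [524.699635   105.31005185 106.        ] 111.45257678970385
offset of (552,30) from shaft 2.134208720813838 [-0.9307206 -0.365731 ]
```

```bash
cat >> h.py <<'E'
def st(tag=''):
    s=robot.get_state();print(tag,'t%.1f'%s['clock'],'p',np.round(s['ee_pos'],1),'F',np.round(s['wrist_force'],1),'T',np.round(s['torque'],3),'gap %.1f ff %.1f'%(s['finger_gap'],s['finger_force']),'q6 %.2f'%s['joints'][5]);return s
def step(pos,yawdeg):
    q=robot.ik(list(pos),Rq(pose(yawdeg)));cur=robot.get_state()['joints']
    assert q is not None and np.abs(np.array(q)-cur).max()<1.2,(q,cur)
    robot.goto_joints(list(q))
E
python3 - <<'E'
from h import *
step([552.5,31,240],-234.5)
hit=robot.move_l([552.5,31,171.5],max_speed=80,force_limit=15);print(hit)
st('down')
robot.move_gripper(6,effort=45);st('grip');robot.wait(.3);st('grip2')
for i in range(1,4):
    step([552.5,31,171.5+.1*i],-234.5+np.degrees(.1*i));robot.wait(.2);st('%.1f'%(.1*i))
E
```

```text
False
down t10.6 p [552.9  31.1 172. ] F [0.2 0.4 0.9] T [-0.123 -0.034  0.016] gap 86.8 ff 0.0 q6 -2.87
grip t11.9 p [552.   30.7 171.4] F [-2.5 -1.5  1.2] T [-0.484  0.381  0.048] gap 8.6 ff 45.0 q6 -2.87
grip2 t12.2 p [552.1  30.7 171.5] F [-3.1 -2.1  0.8] T [-0.646  0.742 -0.003] gap 8.6 ff 45.0 q6 -2.87
0.1 t12.6 p [552.   30.6 171.5] F [-4.3 -3.5  2.2] T [-1.017  1.12   0.191] gap 8.5 ff 45.0 q6 -2.77
0.2 t13.1 p [551.8  30.5 171.6] F [-4.1 -3.   2.6] T [-1.084  1.215  0.295] gap 8.5 ff 45.0 q6 -2.67
0.3 t13.5 p [551.7  30.4 171.7] F [-4.4 -4.3  3. ] T [-1.189  1.229  0.146] gap 8.8 ff 45.0 q6 -2.57
```

```bash
cat >> h.py <<'E'
def meas(n=5,dt=.03):
    a=[]
    for _ in range(n):
        robot.wait(dt);s=robot.get_state();a.append([*s['wrist_force'],*s['torque']])
    a=np.array(a);return a.mean(0),a.std(0)
E
python3 - <<'E'
from h import *
step([551.2,30,171.8],-234.5+np.degrees(.3));robot.wait(.1)
m,s=meas();st('c');print(m.round(3),s.round(3))
for a in (.4,.5,.6):
    step([551.2,30,171.5+a],-234.5+np.degrees(a));robot.wait(.15);m,s=meas();st(a);print(m.round(3),s.round(3))
c=cap('wrist','w3.png')
E
```

```text
c t14.1 p [551.6  30.3 171.7] F [-0.4 -1.  -1.4] T [-0.215  0.074  0.144] gap 8.6 ff 45.0 q6 -2.57
[ 0.027 -0.717 -0.819 -0.262  0.096  0.143] [0.359 0.617 0.547 0.045 0.056 0.035]
0.4 t14.6 p [551.5  30.2 171.8] F [ 1.5  0.2 -2.6] T [-0.152 -0.405  0.102] gap 9.0 ff 45.0 q6 -2.47
[ 1.467 -0.444 -2.593 -0.169 -0.374  0.133] [0.736 0.365 0.742 0.029 0.023 0.026]
0.5 t15.2 p [551.4  30.  171.9] F [ 2.  -0.5 -4.9] T [-0.27  -0.883  0.07 ] gap 8.2 ff 45.0 q6 -2.37
[ 2.515 -1.068 -5.039 -0.261 -0.821  0.097] [0.275 0.412 0.372 0.018 0.047 0.021]
0.6 t15.8 p [551.3  29.9 172. ] F [ 3.8 -2.  -7.6] T [-0.647 -1.185  0.074] gap 8.8 ff 45.0 q6 -2.27
[ 4.117 -1.925 -6.742 -0.606 -1.147  0.095] [0.469 0.329 0.629 0.022 0.051 0.02 ]
```

View pics/w3.png

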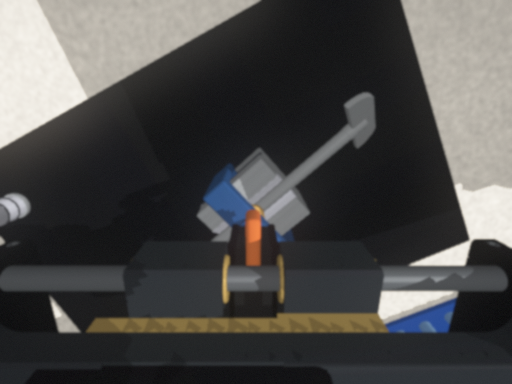

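```bash
python3 - <<'E'
from h import *
x=np.array([551.2,30,172.1]); m,_=meas(3,.02)
for a in (.6,.75,.9,1.0,1.1,1.2,1.3):
    x=x+m[:3]*[.22,.22,.03]+[0,0,.1 if a>.6 else 0]
    step(x,-234.5+np.degrees(a));robot.wait(.1);m,s=meas(8);print(a,x.round(1),'t%.1f'%robot.get_state()['clock'],m.round(3),s[5].round(3))
E
```

```text
0.6 [552.2  29.5 171.9] t16.5 [-2.484  3.075 -1.213  0.921  0.788  0.089] 0.033
0.75 [551.6  30.2 172. ] t17.1 [-2.815 -1.445 -0.289 -0.457  0.793  0.071] 0.033
0.9 [551.   29.8 172. ] t17.7 [-0.421 -4.547 -1.419 -1.365  0.098  0.052] 0.021
1.0 [550.9  28.8 172.1] t18.4 [ 0.152 -0.815 -1.595 -0.334 -0.045  0.015] 0.019
1.1 [551.   28.7 172.2] t19.0 [ 0.451  1.389 -0.597  0.328 -0.152  0.022] 0.029
1.2 [551.1  29.  172.2] t19.6 [ 1.165 -0.673 -0.878 -0.114 -0.418  0.016] 0.032
1.3 [551.3  28.8 172.3] t20.2 [ 0.805 -0.98   0.762 -0.281 -0.264  0.001] 0.017
```

```bash
python3 - <<'E'
from h import *
x=np.array([551.3,28.8,172.3])
for a in (1.45,1.58):
    x[2]+=.14;step(x,-234.5+np.degrees(a))
robot.wait(.15);m,s=meas(5);st('end');print(m.round(3))
robot.move_gripper(87);st('open')
robot.move_l([551.3,28.8,200],max_speed=120)
d=np.radians(111);ctr=np.array([551,29.3])+108*np.array([np.cos(d),np.sin(d)])
robot.move_pose([*ctr,190],Rq(pose(-69)))
robot.move_gripper(40)
c=cap('wrist','w4.png')
for t in ['blade','paddle','screw']:
    for k in robot.pinpoint('wrist',t)[:2]: print(t,np.round(k['point']),round(k['confidence'],2),atz(c,k['point'],106).round(1))
print(ctr,np.round(proj(c,[*(np.array([551,29.3])+105*np.array([np.cos(d),np.sin(d)])),106])))
st()
E
```

```text
end t21.0 p [551.5  28.4 172.7] F [ 2.7 -4.7  1.4] T [-1.429 -0.747 -0.05 ] gap 8.9 ff 45.0 q6 -1.29
[ 2.339 -4.733  0.829 -1.405 -0.763 -0.02 ]
open t22.4 p [551.3  28.8 172.6] F [ 0.3 -0.4 -0.2] T [ 0.008 -0.024  0.   ] gap 87.0 ff 0.0 q6 -1.29
blade [251. 200.] 0.81 [515.3 128.1 106. ]
paddle [251.  70.] 0.57 [552.5  29.9 106. ]
paddle [251.  54.] 0.47 [556.1  19.9 106. ]
screw [251.  55.] 0.81 [556.3  20.3 106. ]
[512.29626145 130.12668606] [253. 199.]
 t25.1 p [512.3 130.1 190. ] F [-0.2 -0.3  0.5] T [-0.024  0.146 -0.   ] gap 40.2 ff 0.0 q6 -0.19
```

View pics/w4.png

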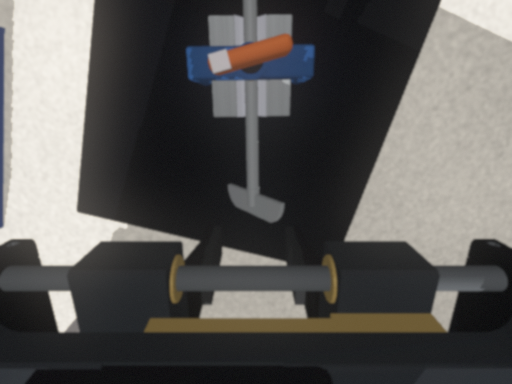

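```bash
python3 - <<'E'
from h import *
p=[512.9,130.3]
robot.move_l([*p,152],max_speed=120);st()
print(robot.move_l([*p,130],max_speed=20,force_limit=8));st('a')
print(robot.move_l([*p,119],max_speed=10,force_limit=8));robot.wait(.2);st('b')
E
```

```text
t25.5 p [513.2 130.3 152.2] F [0.6 0.2 0.9] T [ 0.008  0.1   -0.028] gap 40.0 ff 0.0 q6 -0.19
True
a t26.1 p [510.9 129.4 146. ] F [-3.2  0.5  2.8] T [ 0.007  0.953 -0.035] gap 40.0 ff 1.4 q6 -0.19
True
b t27.4 p [507.5 127.6 136.7] F [-0.8  0.3  0.6] T [ 0.026  0.428 -0.068] gap 40.2 ff 0.5 q6 -0.19
```

```bash
python3 - <<'E'
from h import *
p=[511,129.6]
for z in (132,127,123.5):
    r=robot.move_l([*p,z],max_speed=15,force_limit=15);robot.wait(.05);st(f'{z} {r}')
r=robot.move_l([*p,119],max_speed=6,force_limit=10);st(r);robot.wait(.2);st('b')
E
```

```text
132 False t28.0 p [511.4 129.8 132. ] F [0.6 0.4 0.4] T [ 0.01  -0.072 -0.021] gap 40.2 ff 0.2 q6 -0.19
127 False t28.6 p [511.  129.6 126.8] F [ 0.  -0.1 -0.4] T [ 0.01   0.052 -0.002] gap 39.8 ff 0.0 q6 -0.19
123.5 False t29.0 p [511.1 129.6 123.4] F [-0.5  0.2 -0.4] T [ 0.011  0.064 -0.018] gap 39.9 ff 0.0 q6 -0.19
True t29.5 p [511.  129.6 122.5] F [-1.3 -0.2  5.3] T [ 0.088  0.318 -0.026] gap 40.3 ff 2.0 q6 -0.19
b t29.7 p [511.1 129.6 122.4] F [-0.4  0.9  4.9] T [ 0.129  0.388 -0.044] gap 40.2 ff 2.8 q6 -0.19
```

```bash
python3 - <<'E'
from h import *
p=[511,129.6]
r=robot.move_l([*p,120],max_speed=6,force_limit=8);st(r)
robot.move_l([*p,190],max_speed=120)
c=cap('wrist','w5.png');st()
im=c['pixels'][0:260,140:380,::-1]
cv2.imwrite('pics/w5z.png',cv2.resize(np.ascontiguousarray(im),None,fx=2.3,fy=2.3,interpolation=cv2.INTER_CUBIC))
E
```

```text
True t29.9 p [511.1 129.6 122.5] F [-0.7 -0.4  4.8] T [ 0.071  0.4   -0.057] gap 39.8 ff 2.3 q6 -0.19
 t30.7 p [510.2 129.3 188.8] F [-0.3 -0.1 -0.6] T [-0.02   0.091  0.049] gap 39.8 ff 0.0 q6 -0.19
```

View pics/w5z.png

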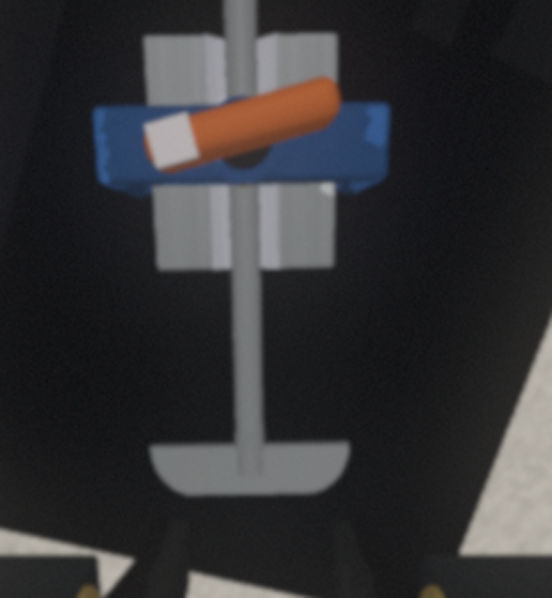

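```bash
python3 - <<'E'
from h import *
y0=-234.5
robot.move_gripper(60)
a=1.58
step([551.2,28.9,205],y0+np.degrees(a))
robot.move_l([551.2,28.9,172.6],max_speed=80,force_limit=15);st('down')
robot.move_gripper(6,effort=45);robot.wait(.1);m,_=meas(3);st('grip')
x=np.array([551.2,28.9,172.6])
for b in (1.4,1.2,1.0,.8,.6,.4,.2,.0,-.2):
    x=x+m[:3]*[.15,.15,.03]+[0,0,b-a];a=b
    step(x,y0+np.degrees(a));robot.wait(.1);m,s=meas(4);print(a,x.round(1),'t%.1f'%robot.get_state()['clock'],m.round(3),s[5].round(3))
E
```

```text
down t33.0 p [551.4  29.1 172.6] F [0.9 0.3 0.3] T [ 0.031  0.016 -0.026] gap 59.9 ff 0.0 q6 -1.29
grip t34.1 p [551.5  28.5 172.6] F [ 3.  -4.4 -2.5] T [-1.339 -0.863 -0.049] gap 8.6 ff 45.0 q6 -1.29
1.4 [551.7  28.2 172.4] t34.6 [-0.38   0.692  1.243  0.25   0.155  0.006] 0.037
1.2 [551.6  28.3 172.2] t35.2 [-2.803e+00  4.496e+00  2.523e+00  1.295e+00  6.730e-01 -4.000e-03] 0.045
1.0 [551.2  29.  172.1] t35.7 [-7.570e-01  4.216e+00  1.220e+00  1.139e+00  3.020e-01  1.000e-03] 0.019
0.8 [551.1  29.6 171.9] t36.2 [ 0.94   2.291  0.097  0.637 -0.176 -0.006] 0.023
0.6 [551.2  29.9 171.7] t36.8 [ 1.258  1.353  0.374  0.334 -0.383  0.032] 0.018
0.4 [551.4  30.2 171.5] t37.3 [ 1.216  1.325  0.443  0.341 -0.436 -0.004] 0.014
0.2 [551.6  30.3 171.3] t37.9 [ 1.866  1.366  1.47   0.354 -0.499 -0.069] 0.048
0.0 [551.9  30.6 171.2] t38.4 [ 1.298  1.66   1.824  0.39  -0.51  -0.026] 0.039
-0.2 [552.1  30.8 171. ] t39.0 [ 2.593  1.275  1.956  0.199 -0.701 -0.075] 0.024
```

```bash
python3 - <<'E'
from h import *
y0=-234.5; x=np.array([552.5,31.0,171.05]); m,_=meas(3)
for b in (-.1,):
    step(x+[0,0,.05],y0+np.degrees(b));robot.wait(.3)
    for _ in range(3): m,s=meas(8);print(b,m.round(3),s[5].round(3))
st()
E
```

```text
-0.1 [-0.305 -0.953  5.192 -0.266  0.058  0.24 ] 0.015
-0.1 [ 0.015 -0.53   5.148 -0.273  0.065  0.25 ] 0.023
-0.1 [-0.524 -0.281  5.168 -0.265  0.07   0.242] 0.02
 t40.4 p [552.2  30.7 171.2] F [-1.2 -0.8  5.3] T [-0.247  0.04   0.265] gap 8.6 ff 45.0 q6 -2.97
```

```bash
python3 - <<'E'
from h import *
robot.move_gripper(60);st('open')
robot.move_l([552.4,31,215],max_speed=120)
step([530,80,260],-234.5+20)
c=cap('wrist','w6.png');st()
im=c['pixels'][0:260,130:400,::-1]
cv2.imwrite('pics/w6z.png',cv2.resize(np.ascontiguousarray(im),None,fx=2.3,fy=2.3,interpolation=cv2.INTER_CUBIC))
E
```

```text
open t41.5 p [552.5  31.  171.1] F [-0.4 -0.6 -0.6] T [-0.092  0.007  0.007] gap 59.6 ff 0.0 q6 -2.97
 t42.5 p [529.3  79.9 258.6] F [-0.4  0.8 -0.4] T [-0.092  0.015  0.004] gap 59.8 ff 0.0 q6 -2.63
```

View pics/w6z.png

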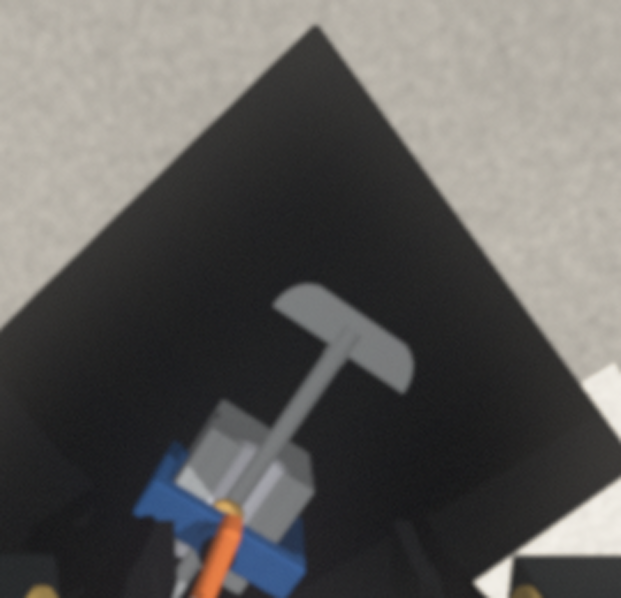

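The blade's corners at (272,305) and (405,393) sit evenly about the shaft, near (338,349), so it is still level, and the arm is clear of everything. I'll hand in the job.

```bash
python3 -c "
from h import *
print(robot.finish_job())"
```

```text
the job is handed in; nothing more can be done
None
```

I handed in the job: the screw was backed off to about 0.4 mm clear of the shaft, the blade was turned level with both fingertips, and the screw was retightened to about 65 N by wrist torque (good range 40–90 N). I touched nothing else on the bench, and the last picture shows the blade still level. The clock read about 43 s of the 72 s allowed.

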